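# Finger-tight and one flat: make up the gas union

## Robot

A 6-joint arm with a two-finger parallel gripper is mounted at the origin on a cart in front of the work surface, level with it; the furniture and walls round the work are solid. World frame = base frame: x ahead of the robot, y to its left, z up, the work surface at z = 0. Lengths are in m, angles in rad, forces in N, time in s.
With the tool pointing down it reaches from about 0.25 to 0.8 m from the base axis. Payload 3.9 kg.
Tool frame: the origin (TCP) lies on the centre line of the jaws, within the pads' length; the fingertips stand 14 mm ahead of it and the grasp point (between the pads) lies 5 mm behind it (nose_length is the distance from the TCP to the fingertips, in m); z points along the fingers, y is the line along which they close (so a half turn about z gives the same grasp; the last joint's range is limited). The gripper opens to 85 mm and grips with 20 to 120 N. Pads are 22 mm wide; open, the fingers measure 114 mm over their backs; the gripper's body (76 mm by 85 mm) begins 54 mm behind the grasp point. The pads swing forward as they close: fully open they stand 13 mm farther back than shut.
Start: joints at [1.226, 0.26, -0.138, 1.173, 0, 1.571], TCP at [0.177, 0.494, 0.245] pointing down, gripper open.
Joint ranges: [-2.78, 2.78], [-0.83, 1.72], [-1.28, 1.37], [-1.9, 2.12], [-1.57, 1.48], [-3.14, 3.14]. Speed limits (rad/s): [2.57, 2.57, 3.14, 3.14, 3.14, 3.14].

## Interface

Orientations are given as a unit quaternion [x, y, z, w].
In Python, from bench import * gives the robot as it stands.
- The arm moves only by the tool move_arm, never from a script. Its argument "motion" is a list of rows, each a list of 7 numbers: the shift along the tool's x, y, z each as a share of 1000 mm, from -1 to 1, then the turn, a rotation vector about the tool's x, y, z each as a share of 1.5 rad, from -1 to 1, then the finger opening in mm, from 0 to 85.4. In form: [[x, y, z, ax, ay, az, gripper], ...]. A call has 1 to 10 rows; each row shifts and turns the commanded pose from where the row before left it, along the tool's axes as they then stand; what a row does not reach is not made up. A row lasts 1/8 s, in which the tool goes at most 62.5 mm and 10.7 degrees, less where a joint would pass 70% of its speed; a pose out of reach is approached as far as the arm can. A call with a number of a shift or a turn outside -1 to 1 is refused whole. A call with a gripper value outside its range is refused whole. The fingers move at their own pace and stop on an object; the grip force is fixed at half the most. Time passes only in rows, so rows that do not move let the fingers close. It gives the time, the measured TCP pose, the force, the opening and the grip force at its end, in the units of the state.
- sense(): the state, without advancing time (a new reading comes with each control period).
- camera(name): name is "scene" or "top" or "wrist"; returns (picture, depth): 480x640x3 uint8, red, green, blue; 480x640 float32, m along the optical axis (not along the pixel's ray), 0 where there is no reading.
- camera_model(name): a dict with "fovy" (degrees; the focal length in pixels is half the picture's height over the tangent of half this angle, whatever the lens; pixels are square), "cx", "cy" (the principal point, pixels), "dist_coeffs" ([k1, k2, p1, p2, k3] as OpenCV has them; the pictures are not rectified), "position" and "orientation" of the camera in the world; the wrist camera has in their place "hand_eye" (4x4, takes a point from camera to tool coordinates, whose origin is the TCP and whose axes are the flange's). Camera axes: x right, y down, z forward; pixel columns grow to the right and rows downward; lengths in m; the calibration is good to about 2 mm. A picture is of the moment at which its call begins: read the wrist's pose just before it. camera_model takes no time and is no camera call.
- job_done(): hands the job in; it is judged then, once.
Trained networks look in the newest picture that a camera, given by its name, has taken for a name from the list of things; names that differ only in an ending like _2 or _b are one class to them, and where a whole thing is asked for, a point or a joint stands for the part that bears it (a point fixed in the world has none). Each returns a list of dicts, best first, with "confidence" (0 to 1); they miss things now and then, are a little off and sometimes report something else, mostly with a low value. They report only what shows in the picture. A call takes as long as a camera call.
- find_in(camera, query): "rect" ([left, top, right, bottom] in pixels, round what is visible of it).
- outline_of(camera, query): "pixels" (480x640 bool, what is visible of it) and "rect" ([left, top, right, bottom] in pixels, round what is visible of it).
- tip_of(camera, query): "centre" ([column, row] in pixels: a listed point, or the origin of a listed thing).
The state is a dict: "time_s": time; "joint_pos": joint angles; "qd": joint speeds; "effort": joint torques, N m; "position": TCP position; "orientation": TCP orientation; "wrist_force": force on the tool from outside, world axes, zero at the start; "ft_torque": the same for the moment, N m; "opening": opening from 0.0 (shut) to 1.0 (fully open); "grip_force": force on a finger pad.
Only numpy, scipy, OpenCV 4.12 (cv2) and the standard library are available. Lean on these libraries where they do the work, as an engineer would, in place of code of your own. Each camera call takes 0.05 s, during which the arm holds its last target. There are 200 camera calls.

## Task

Make up the loose union on the bench gas manifold: with the gripper, spin the brass hex nut clockwise until you feel it bind on its seal and just begin to squeeze it, no further. Then, with the big open-ended spanner, tighten it by one more flat (a sixth of a turn) and lay the spanner flat on the table, clear of the manifold. Leave the file and the brass stamp where they are.

Things in the scene. Friction and masses are not known exactly. Their poses are not given: they have to be found in the camera images.
- manifold: Fixed gas manifold (place and yaw vary): dark steel plate 90 mm wide, 8 thick, from x=-48 to +118 mm, with two brass blocks, tops 40 mm above the table. Origin: table level on the union nut's axis; x points to the rear block, 78 mm behind, with a round knurled cap (31 mm wide, top at 69 mm; fixed). A steel hose tail, up to 19 mm wide, stands through the nut to 100 mm.
- nut_centre (a point): Centre of the brass hex union nut, 64 mm above the table. Hexagon 32 mm across flats, 37 mm across corners, flats 18.5 mm wide, from 53.5 to 74.5 mm above the table. z is up; two of the six flats face the point's +y and -y, the others follow every 60 degrees; the frame turns with the nut.
- union_nut (a joint): Nut angle, rad, grows clockwise from above (tightening), 0 to 6. Starts at 0 to 0.6 and spins freely (0.03 N m) until it binds on the hidden seal 1.2 to 2.4 rad further on; where must be felt (or seen on seal). From there it takes about 0.33 N m and stays where it is left. The nut does not move up or down.
- seal (a joint): How far the nut has squeezed the hidden seal, rad: 0 until the nut binds, then it grows one for one with the nut's angle and never goes back. By hand it must reach at least 0.03 and stay below 0.30; at the end it must stand between 0.65 and 1.50 (one flat is 1.05).
- spanner: Steel open-ended spanner, 214 mm long, 10 thick, 0.16 kg, flat on the table left or right. Origin: underside of the handle, 90 mm behind the mouth's centre; x to the mouth, z up. Handle: bar 14 mm wide, gripped from x=-70 to +40 mm; centre of mass x=+22. Head 57 to 60 mm wide, x=52 to 114; mouth 34 mm wide, faces parallel from x=71 to 103, then flaring; play on the nut 1 mm a side, 0.12 rad.
- spanner_mouth (a point): Centre of the spanner's mouth at half its thickness, 90 mm ahead of the spanner's origin: it comes onto the nut's axis when the spanner is fitted. Axes as the spanner's; the mouth opens to +x.
- flat_file: Bystander: flat file with wooden handle, 225 mm long, 22 mm across, lying on the table on the other side of the manifold from the spanner. Origin at its middle, long axis y.
- brass_stamp: Bystander: wooden-handled brass stamp, 145 mm long, 28 mm across, lying on the table between the robot and the manifold. Origin under its middle, long axis y.

How it is judged:
By the outcome, as a careful person would: the job done as asked, in the order asked, and still so for the second after the job is handed in, with the robot touching nothing.
It also fails if it takes over 72 s, if anything falls off the work surface, if the arm or the gripper's body presses on something with over 40 N, if the wrist force passes 120 N, or if a joint passes its speed limit or range.

## Working session

There is one attempt and no reset: what is moved stays moved. The work goes in short steps, Python scripts to look and compute and a tool call to move; the robot and the scene stay as the last step left them, time stands still between calls to the robot, and variables do not carry over. Pictures are saved under pics/ and viewed, at most 10 in all, crops included, and the job is handed in when it is done.

Besides the shell and the picture viewer there is one more tool, called after ">>>" as a command line: name --pt "numbers of a row" for each row, then --argument value for the rest. move_arm: Moves the arm, as the interface text tells. Its arguments: {"type":"object","properties":{"motion":{"type":"array","items":{"type":"array","items":{"type":"number"}}}},"required":["motion"]}

```bash
mkdir -p pics; ls; cat > h.py <<'E'
from bench import *
import numpy as np, cv2
from scipy.spatial.transform import Rotation as R
def cam(name, st=None):
    m=camera_model(name); f=240/np.tan(np.radians(m["fovy"])/2)
    K=np.array([[f,0,m["cx"]],[0,f,m["cy"]],[0,0,1]]); D=np.array(m["dist_coeffs"],float)
    if name=="wrist":
        st=st or sense(); T=np.eye(4); T[:3,:3]=R.from_quat(st["orientation"]).as_matrix(); T[:3,3]=st["position"]
        T=T@np.array(m["hand_eye"])
    else:
        T=np.eye(4); T[:3,:3]=R.from_quat(m["orientation"]).as_matrix(); T[:3,3]=m["position"]
    return K,D,T
def ray(c,px):
    K,D,T=c; u=cv2.undistortPoints(np.array(px,float).reshape(-1,1,2),K,D).reshape(-1,2)
    return T[:3,3], np.c_[u,np.ones(len(u))]@T[:3,:3].T
def onz(c,px,z):
    o,d=ray(c,px); return o+d*((z-o[2])/d[:,2])[:,None]
def dep(c,px,depth):
    o,d=ray(c,px); p=np.array(px).astype(int).reshape(-1,2); return o+d*depth[p[:,1],p[:,0]][:,None]
def tri(c1,p1,c2,p2):
    o1,d1=ray(c1,p1);o2,d2=ray(c2,p2);A=np.c_[d1[0],-d2[0]]
    s=np.linalg.lstsq(A,o2-o1,rcond=None)[0];a=o1+s[0]*d1[0];b=o2+s[1]*d2[0]
    return (a+b)/2,np.linalg.norm(a-b)
def save(n,p): cv2.imwrite("pics/"+n,cv2.cvtColor(p,cv2.COLOR_RGB2BGR))
E
python3 - <<'E'
from h import *
np.set_printoptions(precision=4,suppress=True)
print(sense())
for n in("scene","top"):
    p,d=camera(n); save(n+"0.png",p); c=cam(n); print(n,c[2][:3,3])
    for q in("manifold","nut_centre","spanner","spanner_mouth","flat_file","brass_stamp"):
        for t in tip_of(n,q)[:2]:
            print(q,t["confidence"],t["centre"],dep(c,[t["centre"]],d)[0])
print(camera_model("wrist"))
E
```

```text
pics
{'time_s': 0.0, 'joint_pos': array([ 1.226 ,  0.2607, -0.1394,  1.1727, -0.    ,  1.5708]), 'qd': array([-0.0014,  0.0006,  0.0017,  0.0016, -0.0003, -0.0005]), 'effort': array([  0.0008, -40.5675,  25.3922,   0.0187,   0.0002,   0.    ]), 'position': array([0.1772, 0.4935, 0.2445]), 'orientation': array([ 0.1715,  0.9852, -0.001 , -0.0002]), 'wrist_force': array([ 0.5816,  0.5581, -0.1412]), 'ft_torque': array([-0.0665, -0.0676,  0.0288]), 'grip_force': 0.0, 'opening': 1.0030613461130398}
scene [-0.0722 -0.3314  0.5109]
manifold 0.75 [375.2, 251.0] [0.5586 0.0877 0.0215]
nut_centre 0.88 [377.1, 221.6] [0.5655 0.0918 0.0706]
spanner 0.95 [248.2, 240.4] [0.4667 0.2815 0.0088]
spanner_mouth 0.72 [281.4, 220.6] [ 0.5635  0.2972 -0.0018]
flat_file 0.64 [435.3, 352.5] [ 0.4398 -0.0925 -0.001 ]
brass_stamp 0.56 [282.1, 305.0] [0.3781 0.1207 0.007 ]
top [0.3217 0.1332 0.9011]
manifold 0.65 [332.1, 207.2] [0.5638 0.1014 0.0532]
nut_centre 0.58 [332.6, 197.1] [0.5715 0.101  0.0846]
spanner 0.7 [227.6, 271.2] [0.4713 0.2805 0.0089]
spanner_mouth 0.76 [220.5, 220.4] [ 0.5632  0.2943 -0.0022]
flat_file 0.69 [447.1, 276.0] [ 0.4491 -0.0877  0.0098]
brass_stamp 0.63 [320.1, 319.1] [0.3843 0.128  0.0224]
{'fovy': 66.33249132896599, 'cx': 324.7735184728188, 'cy': 242.3937703816219, 'dist_coeffs': array([-0.0701,  0.    ,  0.    ,  0.    ,  0.    ]), 'hand_eye': array([[ 0.0001, -0.9473, -0.3204,  0.0816],
       [ 1.    , -0.0001,  0.0006, -0.0007],
       [-0.0006, -0.3204,  0.9473, -0.1299],
       [ 0.    ,  0.    ,  0.    ,  1.    ]])}
```

View pics/top0.png

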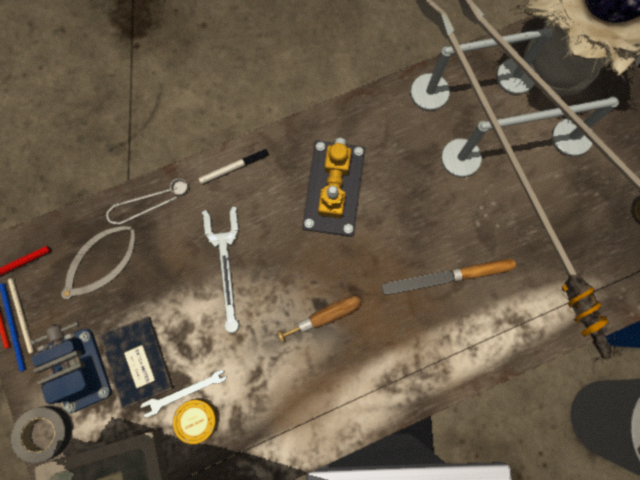

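View pics/scene0.png

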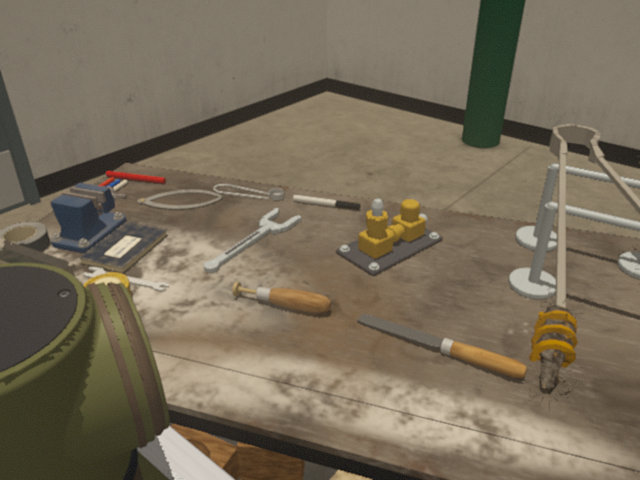

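```bash
cat >> h.py <<'E'
def rows(pos,thx,grip,tilt=None,n=None,st=None):
    """rows from the current pose to TCP pos, tool pointing down, tool x at angle thx (shortest turn)"""
    st=st or sense(); R0=R.from_quat(st["orientation"])
    R1=R.from_matrix(np.array([[np.cos(thx),np.sin(thx),0],[np.sin(thx),-np.cos(thx),0],[0,0,-1]]).T)
    w=(R0.inv()*R1).as_rotvec(); dp=R0.inv().apply(np.array(pos)-st["position"])
    n=n or int(max(np.ceil(np.linalg.norm(dp)/.055),np.ceil(np.linalg.norm(w)/.17),1))
    # straight line in world: shift of each row in the then tool frame
    out=[]
    for i in range(n):
        d=R.from_rotvec(w*i/n).inv().apply(dp/n); out.append([round(float(v),4) for v in list(d)+list(w/n/1.5)]+[grip])
    print("n",n,"total",dp.round(4),w.round(4)); print(out)
E
python3 - <<'E'
from h import *
c=cam("top")
a=onz(c,[[333,192]],.1)[0];b=onz(c,[[339,152]],.069)[0]
print(a,b,np.degrees(np.arctan2(*(b-a)[1::-1])))
rows([0.53,0.10,0.24],2.9,85,)
E
```

```text
[0.57500347 0.10064817 0.1       ] [0.65301717 0.08654577 0.069     ] -10.246601464122104
n 10 total [-0.465  -0.2517  0.0053] [ 0.      0.     -0.1032]
[[-0.0465, -0.0252, 0.0005, 0.0, 0.0, -0.0069, 85], [-0.0462, -0.0257, 0.0005, 0.0, 0.0, -0.0069, 85], [-0.046, -0.0261, 0.0005, 0.0, 0.0, -0.0069, 85], [-0.0457, -0.0266, 0.0005, 0.0, 0.0, -0.0069, 85], [-0.0454, -0.0271, 0.0005, 0.0, 0.0, -0.0069, 85], [-0.0451, -0.0275, 0.0005, 0.0, 0.0, -0.0069, 85], [-0.0449, -0.028, 0.0005, 0.0, 0.0, -0.0069, 85], [-0.0446, -0.0285, 0.0005, 0.0, 0.0, -0.0069, 85], [-0.0443, -0.0289, 0.0005, 0.0, 0.0, -0.0069, 85], [-0.044, -0.0294, 0.0005, 0.0, 0.0, -0.0069, 85]]
```

>>> move_arm --pt "-0.0465 -0.025 0 0 0 -0.007 85" --pt "-0.046 -0.026 0 0 0 -0.007 85" --pt "-0.046 -0.026 0 0 0 -0.007 85" --pt "-0.046 -0.0265 0 0 0 -0.007 85" --pt "-0.0455 -0.027 0 0 0 -0.007 85" --pt "-0.045 -0.0275 0 0 0 -0.007 85" --pt "-0.045 -0.028 0 0 0 -0.007 85" --pt "-0.0445 -0.0285 0 0 0 -0.007 85" --pt "-0.0445 -0.029 0 0 0 -0.007 85" --pt "-0.044 -0.0295 0 0 0 -0.007 85"

```text
time_s: 1.95
position: [0.5318, 0.0987, 0.2455]
orientation: [0.12, 0.993, 0.0, 0.0]
wrist_force: [0.6, 1.2, -0.4]
opening: 0.995
grip_force: 0.0
```

```bash
python3 - <<'E'
from h import *
s=sense(); print(s["joint_pos"],s["position"],s["time_s"],s["qd"].round(2))
p,d=camera("wrist"); save("w1.png",p); c=cam("wrist",s)
for q in("manifold","nut_centre"):
    for t in tip_of("wrist",q)[:2]: print(q,t["confidence"],t["centre"],onz(c,[t["centre"]],.064)[0],onz(c,[t["centre"]],.0)[0])
for q in ("nut_centre","union_nut"):
  for t in outline_of("wrist",q)[:2]: print(q,t["confidence"],t["rect"])
E
```

```text
[ 1.83308101e-01  2.86744148e-01 -1.00162832e-01  1.18326857e+00
  2.17504004e-04  4.22972169e-01] [0.53181542 0.09866064 0.24545904] 1.95 [-0.7   0.35  0.49  0.14  0.   -0.78]
manifold 0.63 [336.7, 246.2] [0.56083684 0.10205228 0.064     ] [0.58316396 0.0989317  0.        ]
nut_centre 0.88 [341.9, 267.8] [0.58241301 0.10192052 0.064     ] [0.60917598 0.09877285 0.        ]
nut_centre 0.92 [323.4, 246.8, 359.4, 287.2]
union_nut 0.61 [322.5, 246.7, 360.3, 285.0]
```

View pics/w1.png

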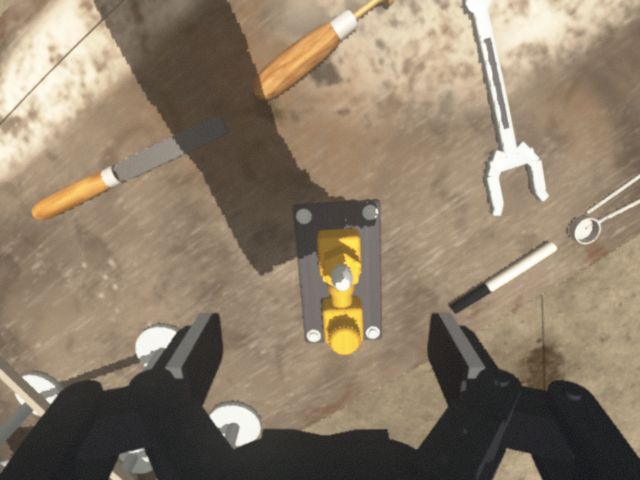

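>>> move_arm --pt "0 0 0.045 0 0 0 85" --pt "0 0 0.045 0 0 0 85" --pt "0 0 0 0 0 0 85" --pt "0 0 0 0 0 0 85"

```text
time_s: 2.7
position: [0.531, 0.1011, 0.1568]
orientation: [0.119, 0.993, 0.0, 0.001]
wrist_force: [-0.4, -0.5, 1.1]
opening: 0.993
grip_force: 0.0
```

```bash
python3 - <<'E'
from h import *
s=sense(); print(s["joint_pos"].round(3),s["position"],s["time_s"],s["qd"].round(2))
p,d=camera("wrist"); c=cam("wrist",s)
for q in("nut_centre",):
    for t in tip_of("wrist",q)[:2]: print(q,t["confidence"],t["centre"],onz(c,[t["centre"]],.064)[0])
o=outline_of("wrist","union_nut")[0]; print(o["rect"],o["confidence"])
x0,y0,x1,y1=map(int,o["rect"]); x0-=50;y0-=40;x1+=50;y1+=50
save("w2.png",cv2.resize(p[y0:y1,x0:x1],None,fx=4,fy=4,interpolation=cv2.INTER_CUBIC)); print(x0,y0)
# points from depth: height map near nut
v,u=np.mgrid[y0:y1,x0:x1]; P=dep(c,np.c_[u.ravel(),v.ravel()],d)
m=(P[:,2]>.068)&(P[:,2]<.079); 
q=P[m]; np.save("nuttop.npy",q); print(m.sum(),q.mean(0),np.median(q[:,2]),q.min(0),q.max(0))
m=P[:,2]>.085; print("tail",P[m].mean(0),P[m].max(0),m.sum())
E
```

```text
[ 0.188  0.338 -0.266  0.965  0.     0.426] [0.53098268 0.10108931 0.15681626] 2.7 [-0.01 -0.01  0.03 -0.01 -0.    0.  ]
nut_centre 0.86 [343.2, 320.0] [0.58298031 0.10097614 0.064     ]
[317.0, 289.7, 367.6, 341.8] 0.95
267 249
1285 [0.57378881 0.10194847 0.07585391] 0.07672934415122867 [0.56308996 0.0831785  0.06800898] [0.59497178 0.11849987 0.0788722 ]
tail [0.56495554 0.10300084 0.11444514] [0.58633309 0.11954815 0.28658987] 910
```

View pics/w2.png

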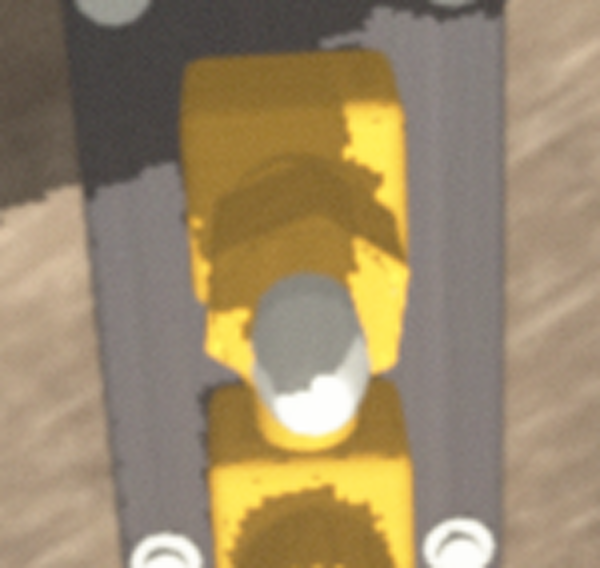

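```bash
cat >> h.py <<'E'
from scipy.optimize import differential_evolution as DE
def nutfit(c,p,d,x0,y0,x1,y1,zt=.0745):
    v,u=np.mgrid[y0:y1,x0:x1]; px=np.c_[u.ravel(),v.ravel()]; P=dep(c,px,d); ok=d[y0:y1,x0:x1].ravel()>0
    z=P[:,2]; hist=z[(z>.069)&(z<.08)]; zm=np.median(hist)
    Q=onz(c,px,zm)[:,:2]; lab=np.abs(z-zm)<.0022; use=ok&(z<zm+.004)
    Q,lab=Q[use],lab[use]
    def ins(a):
        x,y,t,r=a; e=Q-[x,y]; k=t+np.arange(6)*np.pi/3
        return (e@np.array([np.cos(k),np.sin(k)])).max(1)<r
    m=Q[lab].mean(0)
    r=DE(lambda a:(ins(a)!=lab).mean(),[(m[0]-.02,m[0]+.02),(m[1]-.015,m[1]+.015),(0,np.pi/3),(.0145,.017)],seed=1,maxiter=150,tol=1e-6)
    return r.x,r.fun,lab.mean(),zm
E
python3 - <<'E'
from h import *
s=sense(); p,d=camera("wrist"); c=cam("wrist",s)
print(nutfit(c,p,d,300,270,390,360))
o=outline_of("wrist","manifold")[0]["pixels"]
v,u=np.nonzero(o); P=dep(c,np.c_[u,v],d); pl=P[(P[:,2]>.004)&(P[:,2]<.014)][:,:2].astype(np.float32)
print("plate",cv2.minAreaRect(pl))
t=P[(P[:,2]>.09)&(P[:,2]<.105)];print("tail",t.mean(0),len(t))
t=P[(P[:,2]>.066)&(P[:,2]<.075)&(P[:,0]>.62)]; print("cap",t.mean(0),len(t),cv2.minEnclosingCircle(t[:,:2].astype(np.float32)))
E
```

```text
(array([0.57959866, 0.10089558, 0.20328502, 0.01592686]), np.float64(0.008194444444444445), np.float64(0.1461111111111111), np.float64(0.07683038900680605))
plate ((0.614928126335144, 0.09426470845937729), (0.0899309515953064, 0.16643020510673523), 79.81383514404297)
tail [0.57759406 0.10118232 0.09826488] 671
cap [0.65466805 0.08746446 0.06967582] 1040 ((0.6557414531707764, 0.08717230707406998), 0.015936292707920074)
```

```bash
python3 - <<'E'
from h import *
rows([.5797,.1008,.155],3.868,60)
E
```

```text
n 6 total [-0.0464  0.0117  0.0021] [-2.00e-04  3.30e-03 -9.66e-01]
[[-0.0077, 0.0019, 0.0004, -0.0, 0.0004, -0.1073, 60], [-0.008, 0.0007, 0.0003, -0.0, 0.0004, -0.1073, 60], [-0.008, -0.0006, 0.0003, -0.0, 0.0004, -0.1073, 60], [-0.0078, -0.0019, 0.0003, -0.0, 0.0004, -0.1073, 60], [-0.0074, -0.0031, 0.0003, -0.0, 0.0004, -0.1073, 60], [-0.0068, -0.0042, 0.0003, -0.0, 0.0004, -0.1073, 60]]
```

>>> move_arm --pt "-0.0077 0.0019 0 0 0 -0.1073 60" --pt "-0.008 0.0007 0 0 0 -0.1073 60" --pt "-0.008 -0.0006 0 0 0 -0.1073 60" --pt "-0.0078 -0.0019 0 0 0 -0.1073 60" --pt "-0.0074 -0.0031 0 0 0 -0.1073 60" --pt "-0.0068 -0.0042 0 0 0 -0.1073 60" --pt "0 0 0 0 0 0 60" --pt "0 0 0 0 0 0 60"

```text
time_s: 3.95
position: [0.5786, 0.1004, 0.1556]
orientation: [-0.354, 0.935, 0.0, 0.0]
wrist_force: [0.3, 0.1, -0.3]
opening: 0.698
grip_force: 0.0
```

```bash
python3 - <<'E'
from h import *
s=sense(); print(s["joint_pos"].round(3),s["position"],s["opening"],s["ft_torque"])
p,d=camera("wrist"); c=cam("wrist",s)
o=outline_of("wrist","union_nut")[0]; print(o["rect"],o["confidence"])
x0,y0,x1,y1=map(int,o["rect"])
print(nutfit(c,p,d,x0-12,y0-12,x1+12,min(y1+12,480)))
rows([.5797,.1008,.059],3.868,60)
E
```

```text
[ 0.172  0.414 -0.148  1.008  0.    -0.552] [0.57855579 0.10039471 0.1556277 ] 0.6978849222656546 [-0.00354284 -0.02125583  0.01153526]
[296.6, 226.3, 348.8, 282.2] 0.79
(array([0.58052753, 0.10020922, 0.1976806 , 0.01590612]), np.float64(0.010948191593352884), np.float64(0.24105571847507332), np.float64(0.07687221172096295))
n 2 total [-0.0012 -0.0006  0.0965] [ 0.0001 -0.     -0.0019]
[[-0.0006, -0.0003, 0.0482, 0.0, -0.0, -0.0006, 60], [-0.0006, -0.0003, 0.0482, 0.0, -0.0, -0.0006, 60]]
```

>>> move_arm --pt "-0.0014 -0.0002 0.03 0 0 0 60" --pt "0 0 0.03 0 0 0 60" --pt "0 0 0.03 0 0 0 60" --pt "0 0 0.0065 0 0 0 60" --pt "0 0 0 0 0 0 60"

```text
time_s: 4.68
position: [0.5798, 0.1013, 0.059]
orientation: [-0.355, 0.935, 0.0, -0.0]
wrist_force: [0.4, -1.0, -0.3]
opening: 0.702
grip_force: 0.0
```

>>> move_arm --pt "0 0 0 0 0 0 20" --pt "0 0 0 0 0 0 20" --pt "0 0 0 0 0 0 20" --pt "0 0 0 0 0 0 20"

```text
time_s: 5.18
position: [0.5806, 0.1019, 0.0605]
orientation: [-0.355, 0.935, 0.0, 0.001]
wrist_force: [-1.9, 1.8, 5.6]
opening: 0.361
grip_force: 60.2
```

```bash
python3 - <<'E'
from h import *
s=sense(); print(s["joint_pos"].round(4),s["position"],s["opening"],s["ft_torque"],s["wrist_force"],s["grip_force"],s["effort"].round(3))
E
```

```text
[ 0.1731  0.4994 -0.2808  0.7882  0.0012 -0.5529] [0.58059647 0.10190457 0.06047207] 0.3609444917808528 [ 0.33133193  0.36452957 -0.04007211] [-1.93433638  1.82085154  5.61273186] 60.18217599950731 [-9.8300e-01 -4.6151e+01  2.0371e+01 -7.1000e-01 -5.8600e-01 -2.6000e-02]
```

>>> move_arm --pt "0 0 0 0 0 0.1 20" --pt "0 0 0 0 0 0.1 20" --pt "0 0 0 0 0 0.1 20" --pt "0 0 0 0 0 0.1 20" --pt "0 0 0 0 0 0.1 20" --pt "0 0 0 0 0 0.1 20" --pt "0 0 0 0 0 0.1 20" --pt "0 0 0 0 0 0 20" --pt "0 0 0 0 0 0 20"

```text
time_s: 6.3
position: [0.5807, 0.1015, 0.0605]
orientation: [0.161, 0.987, 0.001, 0.001]
wrist_force: [-2.2, 1.2, 6.0]
opening: 0.36
grip_force: 60.3
```

```bash
cat > f.py <<'E'
from h import *
np.set_printoptions(precision=3,suppress=True)
s=sense(); x=R.from_quat(s["orientation"]).as_matrix()[:,0]
print("j6",s["joint_pos"][5].round(4),"thx",np.arctan2(x[1],x[0])%(2*np.pi),s["position"],"op",s["opening"],"tq",s["ft_torque"],"F",s["wrist_force"],s["effort"],s["time_s"])
E
python3 f.py
```

```text
j6 0.4971 thx 2.817398816879506 [0.581 0.101 0.06 ] op 0.360435568398564 tq [ 0.145  0.296 -0.073] F [-2.177  1.177  5.954] [ -0.395 -46.147  20.377  -0.671  -0.243  -0.027] 6.3
```

>>> move_arm --pt "0 0 0 0 0 0.1 20" --pt "0 0 0 0 0 0 20"

```text
time_s: 6.55
position: [0.5807, 0.1015, 0.0605]
orientation: [0.235, 0.972, 0.001, 0.001]
wrist_force: [-1.9, 0.1, 5.9]
opening: 0.368
grip_force: 60.3
```

```bash
python3 f.py
```

```text
j6 0.6479 thx 2.6665967854038914 [0.581 0.101 0.06 ] op 0.3675696902194131 tq [ 0.124  0.317 -0.06 ] F [-1.892  0.118  5.881] [ -0.325 -46.115  20.4    -0.697  -0.197   0.183] 6.55
```

>>> move_arm --pt "0 0 0 0 0 0.067 20" --pt "0 0 0 0 0 0 20"

```text
time_s: 6.8
position: [0.5806, 0.1014, 0.0605]
orientation: [0.284, 0.959, 0.001, 0.001]
wrist_force: [-2.0, 1.1, 5.9]
opening: 0.365
grip_force: 60.3
```

```bash
python3 f.py
```

```text
j6 0.7481 thx 2.5663392258245485 [0.581 0.101 0.06 ] op 0.36522031554363293 tq [ 0.055  0.347 -0.027] F [-1.985  1.101  5.921] [ -0.282 -46.091  20.417  -0.718  -0.169   0.112] 6.8
```

>>> move_arm --pt "0 0 0 0 0 0.033 20" --pt "0 0 0 0 0 0.033 20"

```text
time_s: 7.05
position: [0.5806, 0.1013, 0.0605]
orientation: [0.331, 0.944, 0.001, 0.001]
wrist_force: [-0.8, -0.2, 6.5]
opening: 0.363
grip_force: 60.4
```

```bash
python3 f.py
```

```text
j6 0.8481 thx 2.4663470971196215 [0.581 0.101 0.06 ] op 0.36314108055227334 tq [0.026 0.386 0.011] F [-0.761 -0.174  6.546] [ -0.276 -46.054  20.443  -0.751  -0.128  -0.295] 7.05
```

>>> move_arm --pt "0 0 0 0 0 0.033 20" --pt "0 0 0 0 0 0.033 20"

```text
time_s: 7.3
position: [0.5806, 0.1013, 0.0604]
orientation: [0.378, 0.926, 0.001, 0.001]
wrist_force: [-0.8, -0.6, 6.8]
opening: 0.364
grip_force: 60.4
```

```bash
python3 f.py
```

```text
j6 0.9471 thx 2.367365141618798 [0.581 0.101 0.06 ] op 0.3638535540602116 tq [-0.058  0.266  0.022] F [-0.756 -0.575  6.826] [ -0.245 -46.025  20.464  -0.778  -0.105  -0.294] 7.3
```

>>> move_arm --pt "0 0 0 0 0 0.033 20" --pt "0 0 0 0 0 0.033 20"

```text
time_s: 7.55
position: [0.5806, 0.1013, 0.0605]
orientation: [0.423, 0.906, 0.001, 0.001]
wrist_force: [-1.9, 0.4, 6.0]
opening: 0.362
grip_force: 60.4
```

```bash
python3 f.py
```

```text
j6 1.046 thx 2.268422373870746 [0.581 0.101 0.06 ] op 0.3623588299469443 tq [-0.009  0.38   0.045] F [-1.944  0.421  5.997] [ -0.221 -45.991  20.488  -0.81   -0.081  -0.29 ] 7.55
```

>>> move_arm --pt "0 0 0 0 0 0.033 20" --pt "0 0 0 0 0 0.033 20"

```text
time_s: 7.8
position: [0.5806, 0.1013, 0.0605]
orientation: [0.467, 0.884, 0.001, 0.001]
wrist_force: [-2.1, 0.6, 7.6]
opening: 0.366
grip_force: 60.6
```

```bash
python3 f.py
```

```text
j6 1.145 thx 2.169426437168091 [0.581 0.101 0.06 ] op 0.3663359924242083 tq [-0.074  0.359 -0.011] F [-2.074  0.588  7.61 ] [ -0.212 -45.952  20.513  -0.849  -0.05   -0.269] 7.8
```

>>> move_arm --pt "0 0 0 0 0 0.033 20" --pt "0 0 0 0 0 0.033 20"

```text
time_s: 8.05
position: [0.5805, 0.1013, 0.0605]
orientation: [0.51, 0.86, 0.001, 0.001]
wrist_force: [-2.3, -0.6, 6.8]
opening: 0.366
grip_force: 60.6
```

```bash
python3 f.py
```

```text
j6 1.2439 thx 2.070520130018515 [0.581 0.101 0.06 ] op 0.36595695706930526 tq [-0.067  0.418  0.079] F [-2.317 -0.591  6.822] [ -0.198 -45.917  20.539  -0.887  -0.033  -0.263] 8.05
```

>>> move_arm --pt "0 0 0 0 0 0.033 20" --pt "0 0 0 0 0 0.033 20"

```text
time_s: 8.3
position: [0.5805, 0.1012, 0.0605]
orientation: [0.552, 0.834, 0.001, 0.001]
wrist_force: [-2.8, 0.3, 6.7]
opening: 0.367
grip_force: 60.6
```

```bash
python3 f.py
```

```text
j6 1.3429 thx 1.9714942294659403 [0.58  0.101 0.06 ] op 0.36661312903314536 tq [-0.112  0.429  0.086] F [-2.84   0.343  6.674] [ -0.191 -45.879  20.566  -0.921  -0.019  -0.264] 8.3
```

>>> move_arm --pt "0 0 0 0 0 0.033 20" --pt "0 0 0 0 0 0.033 20"

```text
time_s: 8.55
position: [0.5805, 0.1012, 0.0605]
orientation: [0.593, 0.805, 0.0, 0.001]
wrist_force: [-2.5, 0.0, 7.0]
opening: 0.367
grip_force: 60.7
```

```bash
python3 f.py
```

```text
j6 1.4416 thx 1.8727770622582223 [0.58  0.101 0.06 ] op 0.36679552550963357 tq [-0.125  0.357  0.166] F [-2.469  0.004  6.981] [ -0.225 -45.864  20.575  -0.918   0.088  -0.128] 8.55
```

>>> move_arm --pt "0 0 0 0 0 0.033 20" --pt "0 0 0 0 0 0.033 20"

```text
time_s: 8.8
position: [0.5804, 0.1011, 0.0605]
orientation: [0.632, 0.775, 0.0, 0.001]
wrist_force: [-2.2, -0.3, 6.3]
opening: 0.361
grip_force: 60.7
```

```bash
python3 f.py
```

```text
j6 1.5402 thx 1.7742148762997039 [0.58  0.101 0.06 ] op 0.3608426404779232 tq [-0.18   0.375  0.393] F [-2.223 -0.347  6.261] [ -0.298 -45.825  20.601  -0.942   0.157   0.016] 8.8
```

>>> move_arm --pt "0 0 0 0 0 0.017 20" --pt "0 0 0 0 0 0.017 20"

```text
time_s: 9.05
position: [0.5804, 0.1011, 0.0605]
orientation: [0.651, 0.759, 0.0, 0.001]
wrist_force: [-1.7, -0.9, 6.6]
opening: 0.363
grip_force: 60.7
```

```bash
python3 f.py
```

```text
j6 1.5904 thx 1.7240030395640924 [0.58  0.101 0.06 ] op 0.3631918803897525 tq [-0.181  0.443  0.339] F [-1.749 -0.936  6.557] [ -0.29  -45.81   20.613  -0.961   0.16    0.169] 9.05
```

>>> move_arm --pt "0 0 0 0 0 0 55" --pt "0 0 0 0 0 0 55" --pt "0 0 0 0 0 0 55" --pt "0 0 -0.02 0 0 0 55" --pt "0 0 -0.045 0 0 0 55" --pt "0 0 -0.045 0 0 0 55" --pt "0 0 0 0 0 0 55" --pt "0 0 0 0 0 0 55"

```text
time_s: 10.05
position: [0.5796, 0.1011, 0.1683]
orientation: [0.651, 0.759, -0.0, -0.0]
wrist_force: [-0.2, -0.3, -0.5]
opening: 0.648
grip_force: 0.0
```

```bash
python3 f.py; python3 - <<'E'
from h import *
s=sense()
p,d=camera("wrist"); c=cam("wrist",s)
o=outline_of("wrist","union_nut")[0]; print(o["rect"],o["confidence"])
x0,y0,x1,y1=map(int,o["rect"])
r=nutfit(c,p,d,x0-12,y0-12,x1+12,min(y1+12,480)); print(r,"phi deg",np.degrees(r[0][2]))
rows([.49,.27,.18],np.radians(189.6),55)
E
```

```text
j6 1.5904 thx 1.7239371848562017 [0.58  0.101 0.168] op 0.6476583854017133 tq [ 0.073 -0.01   0.029] F [-0.209 -0.284 -0.469] [ -0.002 -49.125  25.336  -0.069  -0.     -0.   ] 10.05
[301.3, 219.5, 350.6, 272.6] 0.64
(array([0.58064662, 0.10130329, 0.26196296, 0.01589681]), np.float64(0.009414225941422594), np.float64(0.23870292887029287), np.float64(0.07682007305043356)) phi deg 15.009371941752072
n 10 total [ 0.1806 -0.062  -0.0126] [-0.0025 -0.0024 -1.5852]
[[0.0181, -0.0062, -0.0013, -0.0002, -0.0002, -0.1057, 55], [0.0188, -0.0033, -0.0013, -0.0002, -0.0002, -0.1057, 55], [0.0191, -0.0003, -0.0013, -0.0002, -0.0002, -0.1057, 55], [0.0189, 0.0028, -0.0013, -0.0002, -0.0002, -0.1057, 55], [0.0182, 0.0057, -0.0013, -0.0002, -0.0002, -0.1057, 55], [0.0171, 0.0085, -0.0013, -0.0002, -0.0002, -0.1057, 55], [0.0155, 0.0111, -0.0013, -0.0002, -0.0002, -0.1057, 55], [0.0136, 0.0134, -0.0013, -0.0002, -0.0002, -0.1057, 55], [0.0113, 0.0154, -0.0013, -0.0002, -0.0002, -0.1057, 55], [0.0087, 0.017, -0.0013, -0.0002, -0.0002, -0.1057, 55]]
```

>>> move_arm --pt "0 0.0008 0.035 0 0 -0.0725 55" --pt "0 0 0.035 0 0 0 55" --pt "0 0 0.035 0 0 0 55" --pt "0 0 0.004 0 0 0 55" --pt "0 0 0 0 0 0 20" --pt "0 0 0 0 0 0 20" --pt "0 0 0 0 0 0 20" --pt "0 0 0 0 0 0 20"

```text
time_s: 11.15
position: [0.5804, 0.1012, 0.0605]
orientation: [0.609, 0.793, -0.0, 0.0]
wrist_force: [-3.9, -0.9, 2.2]
opening: 0.363
grip_force: 62.2
```

```bash
python3 f.py
```

```text
j6 1.4816 thx 1.832742377301322 [0.58  0.101 0.061] op 0.363310873825183 tq [-0.234  0.751  0.017] F [-3.94  -0.95   2.189] [  0.192 -48.649  22.927  -1.592   0.115   0.019] 11.15
```

>>> move_arm --pt "0 0 0 0 0 0.033 20" --pt "0 0 0 0 0 0.033 20"

```text
time_s: 11.4
position: [0.5804, 0.1011, 0.0605]
orientation: [0.648, 0.762, -0.0, 0.0]
wrist_force: [-3.5, -1.1, 3.2]
opening: 0.365
grip_force: 62.5
```

```bash
python3 f.py
```

```text
j6 1.5816 thx 1.7327636379051485 [0.58  0.101 0.061] op 0.364792009617365 tq [-0.383  0.656  0.33 ] F [-3.452 -1.079  3.155] [  0.121 -48.509  22.914  -1.631   0.297  -0.008] 11.4
```

>>> move_arm --pt "0 0 0 0 0 0.03 20" --pt "0 0 0 0 0 0.03 20" --pt "0 0 0 0 0 0 20"

```text
time_s: 11.78
position: [0.5804, 0.1011, 0.0606]
orientation: [0.681, 0.733, -0.0, 0.0]
wrist_force: [-4.2, -2.1, 4.6]
opening: 0.361
grip_force: 62.7
```

```bash
python3 f.py
```

```text
j6 1.6697 thx 1.6446918419233334 [0.58  0.101 0.061] op 0.36095513947682123 tq [-0.389  0.918  0.236] F [-4.172 -2.14   4.57 ] [  0.263 -47.287  22.854  -2.084   0.348   0.335] 11.775
```

>>> move_arm --pt "0 0 0 0 0 0 55" --pt "0 0 0 0 0 0 55" --pt "0 0 0 0 0 0 55" --pt "0 0 -0.02 0 0 0 55" --pt "0 0 -0.045 0 0 0 55" --pt "0 0 -0.045 0 0 0 55" --pt "0 0 0 0 0 0 55" --pt "0 0 0 0 0 0 55"

```text
time_s: 12.78
position: [0.5806, 0.1014, 0.1695]
orientation: [0.681, 0.732, 0.0, 0.0]
wrist_force: [-0.5, 0.4, -0.2]
opening: 0.639
grip_force: 0.0
```

```bash
python3 f.py; python3 - <<'E'
from h import *
s=sense()
p,d=camera("wrist"); c=cam("wrist",s)
o=outline_of("wrist","union_nut")[0]; print(o["rect"],o["confidence"])
x0,y0,x1,y1=map(int,o["rect"])
r=nutfit(c,p,d,x0-12,y0-12,x1+12,min(y1+12,480)); print(r,"phi deg",np.degrees(r[0][2]))
rows([.49,.27,.18],np.radians(189.6),55)
E
```

```text
j6 1.6706 thx 1.6437806291675496 [0.581 0.101 0.169] op 0.6387907035898001 tq [ 0.035  0.069 -0.044] F [-0.484  0.389 -0.175] [  0.002 -49.197  25.379  -0.077   0.001  -0.   ] 12.775
[296.2, 216.7, 350.0, 278.7] 0.96
(array([0.58069752, 0.10136078, 0.18506607, 0.01588497]), np.float64(0.0076726342710997444), np.float64(0.1918158567774936), np.float64(0.07686873695635034)) phi deg 10.603504927766323
n 10 total [ 0.1749 -0.0771 -0.0116] [-0.0022 -0.0021 -1.6654]
[[0.0175, -0.0077, -0.0012, -0.0001, -0.0001, -0.111, 55], [0.0185, -0.0047, -0.0012, -0.0001, -0.0001, -0.111, 55], [0.019, -0.0016, -0.0012, -0.0001, -0.0001, -0.111, 55], [0.019, 0.0016, -0.0012, -0.0001, -0.0001, -0.111, 55], [0.0185, 0.0047, -0.0012, -0.0001, -0.0001, -0.111, 55], [0.0175, 0.0077, -0.0012, -0.0001, -0.0001, -0.111, 55], [0.0159, 0.0105, -0.0012, -0.0001, -0.0001, -0.111, 55], [0.014, 0.013, -0.0012, -0.0001, -0.0001, -0.111, 55], [0.0116, 0.0152, -0.0012, -0.0001, -0.0001, -0.111, 55], [0.0089, 0.0169, -0.0012, -0.0001, -0.0001, -0.111, 55]]
```

>>> move_arm --pt "0.0175 -0.0077 -0.001 0 0 -0.111 55" --pt "0.0185 -0.0047 -0.001 0 0 -0.111 55" --pt "0.019 -0.0016 -0.001 0 0 -0.111 55" --pt "0.019 0.0016 -0.001 0 0 -0.111 55" --pt "0.0185 0.0047 -0.001 0 0 -0.111 55" --pt "0.0175 0.0077 -0.001 0 0 -0.111 50" --pt "0.016 0.0105 -0.001 0 0 -0.111 50" --pt "0.014 0.013 -0.001 0 0 -0.111 50" --pt "0.0116 0.015 -0.001 0 0 -0.111 50" --pt "0.009 0.017 -0.001 0 0 -0.111 50"

```text
time_s: 14.12
position: [0.4896, 0.2699, 0.1781]
orientation: [-0.086, 0.996, -0.001, -0.001]
wrist_force: [0.0, -0.5, -0.1]
opening: 0.584
grip_force: 0.0
```

>>> move_arm --pt "0 0 0 0 0 0 50" --pt "0 0 0 0 0 0 50"

```text
time_s: 14.38
position: [0.4906, 0.2692, 0.1789]
orientation: [-0.082, 0.997, -0.001, -0.001]
wrist_force: [0.7, -0.2, -1.3]
opening: 0.583
grip_force: 0.0
```

```bash
python3 f.py; python3 - <<'E'
from h import *
s=sense()
p,d=camera("wrist"); c=cam("wrist",s); save("w3.png",p)
for q in("spanner","spanner_mouth"):
    for t in tip_of("wrist",q)[:2]: print(q,t["confidence"],t["centre"],onz(c,[t["centre"]],.005)[0])
o=outline_of("wrist","spanner")[0]; print(o["rect"],o["confidence"])
v,u=np.nonzero(cv2.erode(o["pixels"].astype(np.uint8),np.ones((3,3)))); P=dep(c,np.c_[u,v],d)
print("z",np.percentile(P[:,2],[10,50,90]),len(P)); np.save("sp.npy",P)
P=P[(P[:,2]>.003)&(P[:,2]<.018)]
# axis from the handle portion
h=P[P[:,0]<.51][:,:2]
for _ in range(3):
    vx,vy,a,b=cv2.fitLine(h.astype(np.float32),cv2.DIST_HUBER,0,.01,.01).ravel(); 
    if vx<0: vx,vy=-vx,-vy
    e=(h-[a,b])@[-vy,vx]; h=h[abs(e)<.009]
print("line",vx,vy,a,b,np.degrees(np.arctan2(vy,vx)),np.percentile(e,[2,98]))
t=(P[:,:2]-[a,b])@[vx,vy]; n=(P[:,:2]-[a,b])@[-vy,vx]
for k in np.arange(t.min(),t.max(),.01):
    m=(t>=k)&(t<k+.01)
    if m.sum()>3: print(round(k,3),n[m].min().round(4),n[m].max().round(4),m.sum())
E
```

```text
j6 0.3374 thx 3.3063727092440787 [0.491 0.269 0.179] op 0.5834298260788054 tq [ 0.077 -0.02  -0.012] F [ 0.738 -0.183 -1.324] [  0.446 -44.78   24.313   0.014   0.023   0.004] 14.375
spanner 0.92 [349.1, 198.1] [0.46896211 0.28526315 0.005     ]
[305.2, 69.8, 371.8, 322.5] 0.94
z [0.01040141 0.01135158 0.01227063] 4749
line 0.99502623 0.09961312 0.43301493 0.2794858 5.7168922 [-0.00693006  0.00683897]
-0.06 -0.0109 0.0111 342
-0.05 -0.0109 0.0112 324
-0.04 -0.0059 0.0066 218
-0.03 -0.0058 0.0062 205
-0.02 -0.0059 0.0059 200
-0.01 -0.0059 0.0056 182
-0.0 -0.0048 0.0059 169
0.01 -0.0059 0.0063 183
0.02 -0.0061 0.0054 174
0.03 -0.0061 0.0055 173
0.04 -0.0061 0.0054 162
0.05 -0.0055 0.006 163
0.06 -0.0052 0.0056 143
0.07 -0.0059 0.0055 144
0.08 -0.0155 0.0158 249
0.09 -0.0219 0.0221 489
0.1 -0.0259 0.0267 449
0.11 -0.0263 0.0269 219
0.12 -0.027 0.0277 225
0.13 -0.0272 0.028 212
0.14 -0.0277 0.0279 117
```

View pics/w3.png

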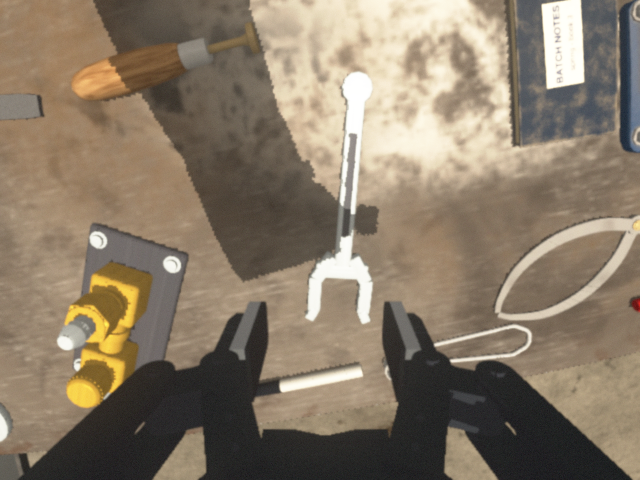

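```bash
python3 - <<'E'
from h import *
P=np.load("sp.npy"); P=P[(P[:,2]>.003)&(P[:,2]<.018)]
t=(P[:,:2]-[.43301,.27949])@[.99503,.09961]; print(np.percentile(t,[0,.3,99.7,100]))
rows([.4698,.2832,.075],np.radians(185.7),50,n=3)
E
```

```text
[-0.06014181 -0.05920887  0.14674608  0.1485422 ]
n 3 total [0.0187 0.0173 0.1046] [-0.0003 -0.0003  0.0658]
[[0.0062, 0.0058, 0.0349, -0.0001, -0.0001, 0.0146, 50], [0.0063, 0.0056, 0.0349, -0.0001, -0.0001, 0.0146, 50], [0.0065, 0.0055, 0.0349, -0.0001, -0.0001, 0.0146, 50]]
```

>>> move_arm --pt "0.0062 0.0058 0.035 0 0 0.0146 50" --pt "0.0063 0.0056 0.035 0 0 0.0146 50" --pt "0.0065 0.0055 0.035 0 0 0.0146 45" --pt "0 0 0.03 0 0 0 40" --pt "0 0 0.022 0 0 0 35" --pt "0 0 0.006 0 0 0 35" --pt "0 0 0 0 0 0 35" --pt "0 0 0 0 0 0 35"

```text
time_s: 15.58
position: [0.4706, 0.2843, 0.0179]
orientation: [-0.051, 0.999, 0.0, 0.001]
wrist_force: [-1.1, -1.6, -0.5]
opening: 0.411
grip_force: 0.0
```

```bash
python3 f.py
```

```text
j6 0.4424 thx 3.2426556448144583 [0.471 0.284 0.018] op 0.41068147905573954 tq [0.008 0.002 0.021] F [-1.077 -1.554 -0.504] [ -0.026 -46.229  18.512   0.025  -0.001   0.001] 15.575
```

>>> move_arm --pt "0 -0.001 0.0015 0 0 0 30" --pt "0 0 0 0 0 0 8" --pt "0 0 0 0 0 0 5" --pt "0 0 0 0 0 0 5" --pt "0 0 0 0 0 0 5" --pt "0 0 0 0 0 0 5"

```text
time_s: 16.32
position: [0.47, 0.2832, 0.0161]
orientation: [-0.051, 0.999, 0.0, 0.0]
wrist_force: [-1.6, -0.4, 5.5]
opening: 0.139
grip_force: 60.3
```

```bash
python3 f.py
```

```text
j6 0.4406 thx 3.2432212199514034 [0.47  0.283 0.016] op 0.13915847769413434 tq [-0.036  0.284 -0.012] F [-1.597 -0.419  5.512] [ -0.312 -43.736  17.791  -0.441  -0.181   0.031] 16.325
```

>>> move_arm --pt "0 0 -0.03 0 0 0 5" --pt "0 0 -0.05 0 0 0 5" --pt "0 0 -0.054 0 0 0 5" --pt "0 0 0 0 0 0 5"

```text
time_s: 16.82
position: [0.4726, 0.2846, 0.1536]
orientation: [-0.051, 0.999, 0.002, 0.004]
wrist_force: [0.8, 0.8, -1.5]
opening: 0.137
grip_force: 59.4
```

```bash
python3 f.py;  python3 - <<'E'
from h import *
a=np.radians(40.6)
rows(list(np.array([.5805,.1012])-.160*np.array([np.cos(a),np.sin(a)]))+[.14],a+np.pi,5,n=9)
E
```

```text
j6 0.4407 thx 3.24297430480393 [0.473 0.285 0.154] op 0.1367014234363141 tq [0.023 0.034 0.025] F [ 0.839  0.837 -1.49 ] [  0.001 -46.421  24.582   0.676  -0.018   0.001] 16.825
n 9 total [ 0.0427 -0.2847  0.0122] [ 0.0011  0.0091 -0.6072]
[[0.0047, -0.0316, 0.0014, 0.0001, 0.0007, -0.045, 5], [0.0069, -0.0312, 0.0014, 0.0001, 0.0007, -0.045, 5], [0.009, -0.0307, 0.0014, 0.0001, 0.0007, -0.045, 5], [0.011, -0.03, 0.0014, 0.0001, 0.0007, -0.045, 5], [0.013, -0.0292, 0.0014, 0.0001, 0.0007, -0.045, 5], [0.0149, -0.0283, 0.0014, 0.0001, 0.0007, -0.045, 5], [0.0168, -0.0272, 0.0014, 0.0001, 0.0007, -0.045, 5], [0.0186, -0.026, 0.0015, 0.0001, 0.0007, -0.045, 5], [0.0203, -0.0247, 0.0015, 0.0001, 0.0007, -0.045, 5]]
```

>>> move_arm --pt "0.0047 -0.0316 0 0 0 -0.045 5" --pt "0.007 -0.031 0 0 0 -0.045 5" --pt "0.009 -0.0307 0 0 0 -0.045 5" --pt "0.011 -0.03 0 0 0 -0.045 5" --pt "0.013 -0.029 0 0 0 -0.045 5" --pt "0.015 -0.028 0 0 0 -0.045 5" --pt "0.017 -0.027 0 0 0 -0.045 5" --pt "0.0186 -0.026 0 0 0 -0.045 5" --pt "0.02 -0.0247 0 0 0 -0.045 5"

```text
time_s: 17.95
position: [0.4541, -0.0047, 0.1477]
orientation: [-0.348, 0.937, 0.0, -0.001]
wrist_force: [0.1, -0.6, -1.7]
opening: 0.137
grip_force: 59.4
```

>>> move_arm --pt "0 0 0.03 0 0 0 5" --pt "0 0 0.03 0 0 0 5" --pt "0 0 0.017 0 0 0 5" --pt "0 0 0 0 0 0 5" --pt "0 0 0 0 0 0 5"

```text
time_s: 18.58
position: [0.4554, -0.0036, 0.0722]
orientation: [-0.347, 0.938, 0.0, -0.0]
wrist_force: [-0.3, -0.2, -2.0]
opening: 0.142
grip_force: 59.4
```

```bash
cat > g.py <<'E'
from h import *
import sys
s=sense(); p,d=camera("wrist"); c=cam("wrist",s); save(sys.argv[1],p)
TCP=s["position"]; x=-R.from_quat(s["orientation"]).as_matrix()[:,0]
for q in("spanner","spanner_mouth","nut_centre"):
    for t in tip_of("wrist",q)[:1]: print(q,t["confidence"],t["centre"],onz(c,[t["centre"]],.064)[0])
o=outline_of("wrist","spanner")[0]; print(o["rect"],o["confidence"])
v,u=np.nonzero(o["pixels"]); P=dep(c,np.c_[u,v],d)
P=P[(P[:,2]>.055)&(P[:,2]<.085)]
# spanner coordinates w.r.t. TCP, axis from tool
y=np.array([-x[1],x[0],0]); E=P-TCP; t=E@x; n=E@y
print("axis deg",np.degrees(np.arctan2(x[1],x[0])),"tmax",np.percentile(t,[99,99.7,100]))
for k in np.arange(-.02,t.max(),.01):
    m=(t>=k)&(t<k+.01)
    if m.sum()>5:
        nn=n[m]; L=nn[nn>0];Rr=nn[nn<0]
        print(round(k,3),"z",np.median(P[m,2]).round(4),"out",nn.min().round(4),nn.max().round(4),"in",Rr.max().round(4) if len(Rr) else "",L.min().round(4) if len(L) else "",m.sum())
o=outline_of("wrist","union_nut")[0]; x0,y0,x1,y1=map(int,o["rect"]); print(o["rect"],o["confidence"])
r=nutfit(c,p,d,x0-10,y0-10,x1+10,min(y1+10,480)); print(r,np.degrees(r[0][2]))
E
python3 f.py; python3 g.py w4.png
```

```text
j6 -0.7169 thx 3.8505717415716916 [ 0.455 -0.004  0.072] op 0.14243174919788232 tq [-0.009  0.046 -0.003] F [-0.328 -0.245 -2.045] [ -0.031 -36.858  19.46    0.056   0.023  -0.   ] 18.575
spanner 0.57 [324.4, 314.0] [ 0.45347693 -0.00697977  0.064     ]
[288.4, 64.1, 357.5, 436.4] 0.72
axis deg 40.62150950439707 tmax [0.05790672 0.05943395 0.06130944]
-0.02 z 0.0675 out -0.0081 0.0056 in -0.0002 0.0002 730
-0.01 z 0.0676 out -0.0069 0.0048 in -0.0002 0.0002 589
0.0 z 0.0675 out -0.007 0.0048 in -0.0001 0.0003 556
0.01 z 0.0674 out -0.0077 0.0052 in -0.0001 0.0003 549
0.02 z 0.0674 out -0.0078 0.0058 in -0.0001 0.0003 541
0.03 z 0.0671 out -0.0079 0.0059 in -0.0001 0.0004 527
0.04 z 0.067 out -0.0122 0.0102 in -0.0 0.0004 635
0.05 z 0.0671 out -0.0125 0.0104 in -0.0 0.0004 797
0.06 z 0.067 out -0.0048 0.0034 in -0.0 0.0005 18
[454.6, 279.9, 638.6, 366.3] 0.65Traceback (most recent call last):
  File "g.py", line 19, in <module>
    r=nutfit(c,p,d,x0-10,y0-10,x1+10,min(y1+10,480)); print(r,np.degrees(r[0][2]))
  File "h.py", line 38, in nutfit
    v,u=np.mgrid[y0:y1,x0:x1]; px=np.c_[u.ravel(),v.ravel()]; P=dep(c,px,d); ok=d[y0:y1,x0:x1].ravel()>0
                                                                ~~~^^^^^^^^
  File "h.py", line 19, in dep
    o,d=ray(c,px); p=np.array(px).astype(int).reshape(-1,2); return o+d*depth[p[:,1],p[:,0]][:,None]
                                                                        ~~~~~^^^^^^^^^^^^^^^
IndexError: index 640 is out of bounds for axis 1 with size 640
```

View pics/w4.png

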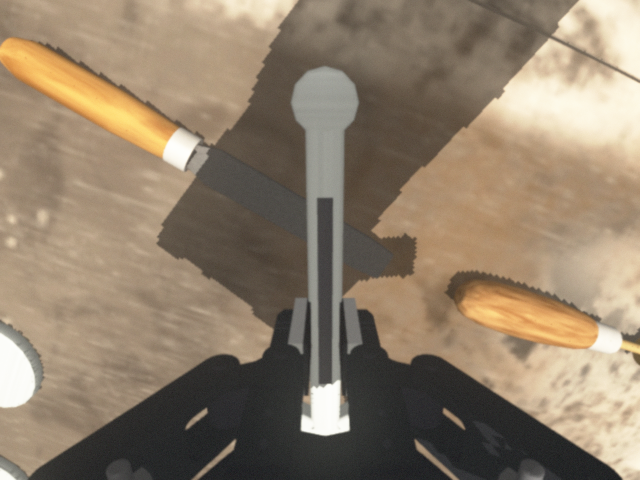

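>>> move_arm --pt "0 -0.0019 -0.0027 0 0 0 5" --pt "-0.018 0 0 0 0 0 5" --pt "-0.018 0 0 0 0 0 5" --pt "0 0 0 0 0 0 5" --pt "0 0 0 0 0 0 5"

```text
time_s: 19.5
position: [0.4839, 0.0186, 0.0747]
orientation: [-0.347, 0.938, 0.0, -0.001]
wrist_force: [0.1, 0.0, -0.7]
opening: 0.135
grip_force: 59.4
```

```bash
cat > k.py <<'E'
from h import *
s=sense(); x=-R.from_quat(s["orientation"]).as_matrix()[:,0]; a=np.arctan2(x[1],x[0])
e=s["position"][:2]-[.5805,.1012]
print("axis deg %.2f r %.4f lat %.4f"%(np.degrees(a),-e@x[:2]/np.hypot(*x[:2]),e@[-np.sin(a),np.cos(a)]))
E
python3 f.py; python3 k.py; python3 - <<'E'
from h import *
p,d=camera("top"); save("t2.png",cv2.resize(p[150:300,260:420],None,fx=4,fy=4,interpolation=cv2.INTER_CUBIC))
E
```

```text
j6 -0.6711 thx 3.8512730282525194 [0.484 0.019 0.075] op 0.13514065268738473 tq [-0.045  0.067  0.016] F [ 0.071  0.026 -0.652] [  0.215 -40.195  21.091  -0.172   0.038   0.002] 19.5
axis deg 40.66 r 0.1271 lat 0.0003
```

View pics/t2.png

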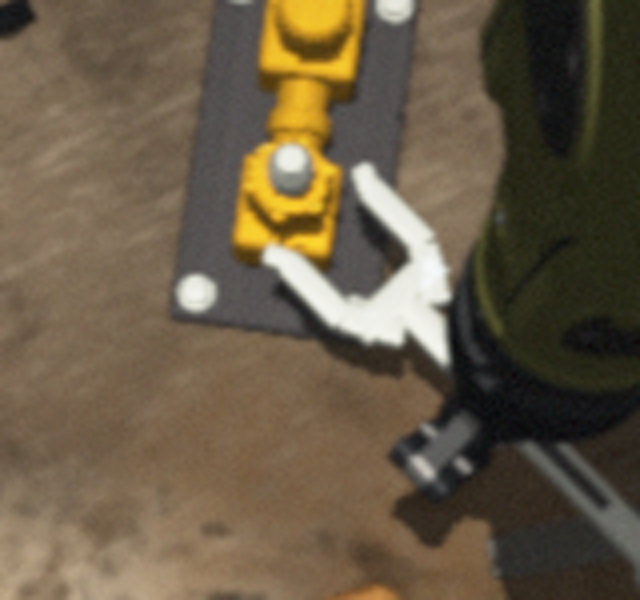

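>>> move_arm --pt "-0.009 0 0 0 0 0 5" --pt "-0.009 0 0 0 0 0 5" --pt "0 0 0 0 0 0 5"

```text
time_s: 19.92
position: [0.499, 0.0305, 0.0752]
orientation: [-0.347, 0.938, -0.0, 0.001]
wrist_force: [-0.3, -0.2, -1.8]
opening: 0.136
grip_force: 59.4
```

```bash
python3 f.py; python3 k.py
```

```text
j6 -0.6485 thx 3.851161607672013 [0.499 0.031 0.075] op 0.1363346624753661 tq [-0.074  0.058 -0.004] F [-0.258 -0.16  -1.783] [  0.149 -41.542  20.954  -0.089   0.07    0.022] 19.925
axis deg 40.66 r 0.1079 lat -0.0005
```

>>> move_arm --pt "-0.006 0 0 0 0 0 5" --pt "-0.006 0 0 0 0 0 5" --pt "0 0 0 0 0 0 5"

```text
time_s: 20.3
position: [0.5077, 0.0382, 0.0751]
orientation: [-0.347, 0.938, -0.0, 0.0]
wrist_force: [0.6, 0.4, -0.6]
opening: 0.143
grip_force: 59.4
```

```bash
python3 f.py; python3 k.py
```

```text
j6 -0.6343 thx 3.8509337396883385 [0.508 0.038 0.075] op 0.14307881055101973 tq [-0.07   0.104 -0.013] F [ 0.604  0.41  -0.586] [  0.119 -42.476  21.068  -0.067   0.053   0.015] 20.3
axis deg 40.64 r 0.0963 lat -0.0004
```

>>> move_arm --pt "-0.0053 0 0 0 0 0 5" --pt "0 0 0 0 0 0 5" --pt "-0.0007 0.0109 0 0 0 0.08 5" --pt "-0.0007 0.0109 0 0 0 0.08 5" --pt "-0.0007 0.0109 0 0 0 0.08 5"

```text
time_s: 20.92
position: [0.4942, 0.0694, 0.075]
orientation: [-0.172, 0.985, -0.0, -0.0]
wrist_force: [0.5, -1.4, -1.5]
opening: 0.137
grip_force: 59.5
```

```bash
python3 f.py; python3 k.py
```

```text
j6 -0.2053 thx 3.4869443676069656 [0.494 0.069 0.075] op 0.13741115199415468 tq [-0.138 -0.051  0.274] F [ 0.527 -1.351 -1.489] [ -0.725 -41.564  20.846   0.065   0.298  -0.655] 20.925
axis deg 19.79 r 0.0919 lat -0.0007
```

>>> move_arm --pt "-0.0007 0.0109 0 0 0 0.08 5" --pt "-0.0007 0.0109 0 0 0 0.08 5" --pt "-0.0007 0.0109 0 0 0 0.08 5" --pt "-0.0007 0.0109 0 0 0 0.08 5" --pt "-0.0007 0.0109 0 0 0 0.08 5" --pt "-0.0007 0.0109 0 0 0 0.08 5" --pt "0 0 0 0 0 0 5"

```text
time_s: 21.8
position: [0.4945, 0.1338, 0.0746]
orientation: [0.183, 0.983, -0.0, -0.001]
wrist_force: [-2.2, 0.0, -1.5]
opening: 0.137
grip_force: 59.5
```

```bash
python3 f.py; python3 k.py; python3 - <<'E'
from h import *
p,d=camera("top"); save("t3.png",cv2.resize(p[150:300,260:420],None,fx=4,fy=4,interpolation=cv2.INTER_CUBIC))
E
```

```text
j6 0.6327 thx 2.773174041578224 [0.494 0.134 0.075] op 0.137276439958442 tq [0.002 0.456 0.233] F [-2.243  0.029 -1.524] [ -0.186 -42.946  22.593  -0.976  -0.205   0.463] 21.8
axis deg -21.11 r 0.0920 lat -0.0005
```

View pics/t3.png

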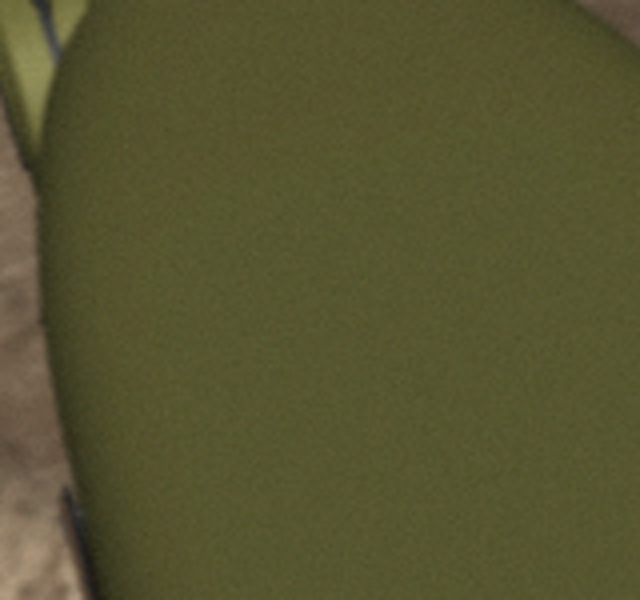

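>>> move_arm --pt "0 -0.0041 0 0 0 -0.03 5" --pt "0 0 0 0 0 0 5" --pt "0.01 0 0 0 0 0 5" --pt "0.015 0 0 0 0 0 5" --pt "0.02 0 0 0 0 0 5" --pt "0.02 0 0 0 0 0 5" --pt "0 0 0 0 0 0 5"

```text
time_s: 22.72
position: [0.431, 0.1506, 0.075]
orientation: [0.162, 0.987, -0.0, -0.0]
wrist_force: [0.4, -0.4, -1.7]
opening: 0.138
grip_force: 59.5
```

```bash
python3 f.py; python3 k.py; python3 - <<'E'
from h import *
rows([.47,.2832,.09],np.radians(185.8),5,n=6)
E
```

```text
j6 0.6615 thx 2.816569666624613 [0.431 0.151 0.075] op 0.13846769239416204 tq [ 0.008  0.007 -0.008] F [ 0.372 -0.378 -1.709] [  0.299 -37.891  19.9     0.074   0.061   0.053] 22.725
axis deg -18.62 r 0.1575 lat -0.0009
n 6 total [ 0.0053  0.1381 -0.0152] [-0.0008 -0.0008 -0.4263]
[[0.0009, 0.023, -0.0025, -0.0001, -0.0001, -0.0474, 5], [-0.0007, 0.023, -0.0025, -0.0001, -0.0001, -0.0474, 5], [-0.0024, 0.0229, -0.0025, -0.0001, -0.0001, -0.0474, 5], [-0.004, 0.0227, -0.0025, -0.0001, -0.0001, -0.0474, 5], [-0.0056, 0.0223, -0.0025, -0.0001, -0.0001, -0.0474, 5], [-0.0072, 0.0219, -0.0025, -0.0001, -0.0001, -0.0474, 5]]
```

>>> move_arm --pt "0.001 0.023 -0.0025 0 0 -0.0474 5" --pt "-0.0007 0.023 -0.0025 0 0 -0.0474 5" --pt "-0.0024 0.023 -0.0025 0 0 -0.0474 5" --pt "-0.004 0.0227 -0.0025 0 0 -0.0474 5" --pt "-0.0056 0.0223 -0.0025 0 0 -0.0474 5" --pt "-0.0072 0.022 -0.0025 0 0 -0.0474 5" --pt "0 0 0.03 0 0 0 5" --pt "0 0 0.025 0 0 0 5" --pt "0 0 0 0 0 0 5" --pt "0 0 0 0 0 0 5"

```text
time_s: 23.98
position: [0.4725, 0.2841, 0.0357]
orientation: [-0.051, 0.999, 0.0, 0.001]
wrist_force: [0.0, 0.3, -2.3]
opening: 0.141
grip_force: 59.4
```

```bash
python3 f.py
```

```text
j6 0.4403 thx 3.242739381555752 [0.473 0.284 0.036] op 0.14065241042710575 tq [-0.018 -0.005  0.01 ] F [ 0.033  0.272 -2.294] [  0.072 -46.572  19.521   0.053  -0.015  -0.002] 23.975
```

>>> move_arm --pt "0 0 0.01 0 0 0 5" --pt "0 0 0.006 0 0 0 5" --pt "0 0 0.0035 0 0 0 5" --pt "0 0 0 0 0 0 5" --pt "0 0 0 0 0 0 5"

```text
time_s: 24.6
position: [0.4715, 0.2833, 0.0161]
orientation: [-0.05, 0.999, -0.0, -0.0]
wrist_force: [-3.1, -1.5, 6.1]
opening: 0.136
grip_force: 60.3
```

>>> move_arm --pt "0 0 0 0 0 0 35" --pt "0 0 0 0 0 0 40" --pt "0 0 0 0 0 0 40" --pt "0 0 -0.03 0 0 0 45" --pt "0 0 -0.05 0 0 0 45" --pt "0 0 -0.05 0 0 0 45" --pt "0 0 0 0 0 0 45" --pt "0 0 0 0 0 0 45"

```text
time_s: 25.6
position: [0.4714, 0.2833, 0.1451]
orientation: [-0.05, 0.999, -0.0, -0.0]
wrist_force: [-0.6, -0.2, -0.1]
opening: 0.529
grip_force: 0.0
```

```bash
python3 f.py; python3 - <<'E'
from h import *
s=sense(); p,d=camera("wrist"); c=cam("wrist",s); save("w5.png",p)
o=outline_of("wrist","spanner")[0]; print(o["rect"],o["confidence"])
v,u=np.nonzero(cv2.erode(o["pixels"].astype(np.uint8),np.ones((3,3)))); P=dep(c,np.c_[u,v],d); print(np.percentile(P[:,2],[2,10,50,90,98]))
rows([.55,.10,.18],2.904,45)
E
```

```text
j6 0.4405 thx 3.2421467961368355 [0.471 0.283 0.145] op 0.529430418095932 tq [-0.006  0.044 -0.019] F [-0.602 -0.226 -0.052] [ -0.    -45.701  24.407  -0.088  -0.     -0.   ] 25.6
[27.3, 346.4, 92.2, 405.1] 0.73
[0.05642956 0.05959576 0.07172981 0.07742173 0.07805882]
n 4 total [-0.0606 -0.1899 -0.0361] [-0.0019 -0.0027  0.3382]
[[-0.0152, -0.0475, -0.009, -0.0003, -0.0004, 0.0564, 45], [-0.0191, -0.046, -0.009, -0.0003, -0.0004, 0.0564, 45], [-0.0229, -0.0442, -0.009, -0.0003, -0.0004, 0.0564, 45], [-0.0266, -0.0421, -0.009, -0.0003, -0.0004, 0.0564, 45]]
```

View pics/w5.png

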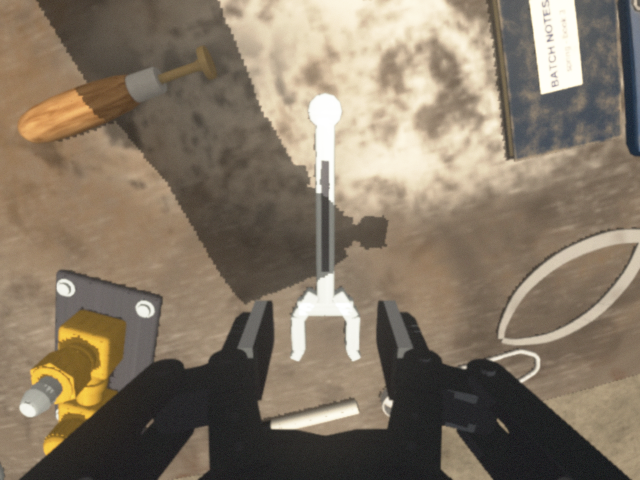

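>>> move_arm --pt "-0.015 -0.0475 -0.009 0 0 0.0564 45" --pt "-0.019 -0.046 -0.009 0 0 0.0564 45" --pt "-0.023 -0.044 -0.009 0 0 0.0564 45" --pt "-0.0266 -0.042 -0.009 0 0 0.0564 45" --pt "0 0 0 0 0 0 45" --pt "0 0 0 0 0 0 45" --pt "0 0 0 0 0 0 45"

```text
time_s: 26.58
position: [0.5498, 0.1018, 0.1805]
orientation: [0.118, 0.993, -0.0, -0.001]
wrist_force: [0.6, 0.2, -0.1]
opening: 0.529
grip_force: 0.0
```

```bash
python3 - <<'E'
from h import *
s=sense(); p,d=camera("wrist"); c=cam("wrist",s)
o=outline_of("wrist","union_nut")[0]; x0,y0,x1,y1=map(int,o["rect"]); print(o["rect"],o["confidence"],s["position"])
r=nutfit(c,p,d,x0-12,y0-12,x1+12,min(y1+12,480)); print(r,np.degrees(r[0][2]))
p,d=camera("top"); c=cam("top")
for q in("spanner","flat_file","brass_stamp"):
    for t in tip_of("top",q)[:1]: print(q,t["confidence"],t["centre"])
E
```

```text
[309.7, 255.3, 357.4, 302.5] 0.82 [0.54978188 0.10181439 0.1804784 ]
(array([0.58016694, 0.10074799, 0.46631951, 0.0159361 ]), np.float64(0.010991527364323335), np.float64(0.21456377375772842), np.float64(0.07690770499396077)) 26.71814001722907
spanner 0.95 [225.7, 269.2]
flat_file 0.5 [230.4, 270.5]
brass_stamp 0.59 [316.3, 318.1]
```

```bash
python3 -c "
from bench import *
print(job_done())"
```

```text
the job is handed in; nothing more can be done
None
```

I handed the job in. The nut was spun by gripper until it bound, squeezing the seal an estimated 0.1–0.2 rad. The spanner then turned it about 0.77 rad (44° by camera), short of a full flat (1.05 rad) because of play and flex. I estimate the seal at about 0.9, inside the 0.65–1.50 window. The spanner lies flat, clear of the manifold, and the arm never went near the file or stamp, though the final check of the file's position misfired.

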